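# Set the adjustable wrench and tighten the gland nut

## Robot

A 7-joint arm with a two-finger parallel gripper is mounted at the origin on a cart in front of the work surface, level with it; the furniture and walls round the work are solid. World frame = base frame: x ahead of the robot, y to its left, z up, the work surface at z = 0. Lengths are in mm, angles in rad, forces in N, time in s.
With the tool pointing down it reaches from about 425 to 975 mm from the base axis. Payload 16.7 kg.
Tool frame: the origin (TCP) lies on the centre line of the jaws, within the pads' length; the fingertips stand 17 mm ahead of it and the grasp point (between the pads) lies 2 mm behind it; z points along the fingers, y is the line along which they close (so a half turn about z gives the same grasp; the last joint's range is limited). The gripper opens to 85 mm and grips with 20 to 120 N. Pads are 22 mm wide; open, the fingers measure 114 mm over their backs; the gripper's body (76 mm by 85 mm) begins 54 mm behind the grasp point. The pads swing forward as they close: fully open they stand 13 mm farther back than shut.
Start: joints at [1.008, 0.426, 0.074, 1.606, -0.034, 1.111, -0.067], TCP at [271.377, -618.006, 248.302] pointing down, gripper open.
Joint ranges: [-2.85, 2.85], [-0.5, 2.14], [-1.23, 1.37], [0.21, 2.46], [-1.02, 4.16], [0.16, 2.05], [-2.73, 2.73]. Speed limits (rad/s): [1.89, 1.89, 2.39, 2.39, 3.01, 3.01, 3.01].

## Interface

Orientations are given as [roll, pitch, yaw] about the fixed x, y, z axes, in that order (R = Rz(yaw) Ry(pitch) Rx(roll)).
In Python, from rig import arm gives the robot as it stands. The module is installed in compiled form; this text tells all that it offers.
- The arm moves only by the tool carry_out, never from a script. Its argument "series" is a list of rows, each a list of 2 entries, a list of its own where there are three numbers: the shift along the world's x, y, z scaled (see below), then the turn about the world's z scaled (see below). In form: [[[dx, dy, dz], turn], ...]. A call has 1 to 20 rows; each row shifts and turns the commanded pose from where the row before left it; what a row does not reach is not made up. The controller multiplies each number of a shift by 0.03 m and each number of a turn by pi rad. A row lasts 1/10 s, in which the tool goes at most 50 mm and 8.59 degrees, less where a joint would pass 70% of its speed; a pose out of reach is approached as far as the arm can. A call with a number of a shift or a turn outside -1 to 1 is refused whole. A call with a gripper value outside its range is refused whole. "claw" is the opening, from -1 (shut) to 1 (fully open), so that 0 is half open, set as the call begins (left out, the last holds). The fingers move at their own pace and stop on an object; "grip_force" is the grip in N (left out, the last holds). Time passes only in rows, so rows that do not move let the fingers close. It gives the time, the measured TCP pose, the force, the opening and the grip force at its end, in the units of the state.
- arm.sense(): the state, without advancing time (a new reading comes with each control period).
- arm.capture(name): name is "scene" or "top"; returns a dict with "image" (480x640x3 uint8, blue, green, red), "fx", "fy", "cx", "cy" (pixels), "D" ([k1, k2, p1, p2, k3] as OpenCV has them; the pictures are not rectified), "eye" and "attitude" of the camera in the world. Camera axes: x right, y down, z forward; pixel columns grow to the right and rows downward; lengths in mm; the calibration is good to about 2 mm. A picture is of the moment at which its call begins. There is no depth.
- arm.hand_in(): hands the job in; it is judged then, once.
The state is a dict: "time": time; "joints": joint angles; "dq": joint speeds; "joint_efforts": joint torques, N m; "ee_pos": TCP position; "tcp_rot": TCP orientation; "ft_force": force on the tool from outside, world axes, zero at the start; "ft_torque": the same for the moment, N m; "opening": finger opening in mm; "finger_force": force on a finger pad.
Only numpy, scipy, OpenCV 4.12 (cv2) and the standard library are available. Lean on these libraries where they do the work, as an engineer would, in place of code of your own. Each camera call takes 0.05 s, during which the arm holds its last target. There are 200 camera calls.

## Task

The adjustable wrench has been laid over the brass gland nut of the filter holder, but its jaws are too wide. Roll its worm wheel with a fingertip, pressing lightly, until the jaws sit snugly on the nut without play; only then swing the wrench by its handle to turn the nut clockwise until it comes up against its stop. Do not force the nut once it is home or spring the jaws open; leave the wrench lying flat and snug on the nut, and leave the beaker, the small bottle and the loose spanner alone.

Things in the scene. Friction and masses are not known exactly. Their poses are not given: they have to be found in the camera images.
- nut_axis (a point): On the axis of the brass hexagon nut (30 mm across flats, flats 1 to 21 mm above this point), level with the lid of the filter holder: a squat round steel vessel fixed to the bench, lid radius 85 mm, lid top 60 mm above the bench. z is up. On the nut a cap with a radial tab (out to 27 mm); over it a fixed stem with a stop arm and tooth, top 35 mm above this point.
- gland_nut (a joint): Turn of the nut in rad, growing clockwise seen from above; within 0.05 of 0 at the start; stiff friction, about 0.3 N m. At 0.70 its tab meets the tooth of the fixed stop arm: it is home and goes no farther.
- worm_top (a point): Top of the wrench's worm wheel, mid-length: 50 mm along x from the middle of the jaws, 22.5 mm above the wrench's underside, 7.5 mm above its top face. Axes of the wrench: x along the handle away from the nut, y to the fixed jaw, z up. The wrench (steel, 15 mm thick, 0.5 kg, loose) lies flat on the lid, jaws round the nut, handle overhanging.
- wrench_worm (a joint): Turn of the worm wheel in rad, growing as the jaws close: a knurled cylinder, radius 11 mm, 18 mm long, axis along the wrench's y. Rubbing its top towards the nut (-x) closes the jaws, 0.07 mm per mm of rub; the other way opens them. It is stiff (0.075 N m, some 7 N of rub): press with 10 to 15 N (25 harms it). When the jaws grip, it stalls and the finger slips.
- handle_grip (a point): Middle of the wrench handle (flat bar 22 mm wide, 12 mm thick, 88 to 211 mm from the middle of the jaws): 140 mm from the middle of the jaws, 7.5 mm above the underside of the wrench; same axes as worm_top (x away from the nut). At the start the handle points to the robot's right.
- wrench_jaw (a joint): Closing travel of the movable jaw in m: the opening is 36 mm minus this (snug on the nut at about 6 to 6.5 mm). The worm drives it 0.8 mm per rad. More than about 90 N on the jaw creeps it open; that comes at about 1.5 N m on the nut (10 N sideways at handle_grip; turning takes 1 to 2 N), so swing slowly and stop when the sideways force rises at the stop.
- beaker_mid (a point): Centre of a small glass beaker (50 mm wide, 63 mm high) standing left of the filter holder; a bystander.
- bottle_mid (a point): Centre of a small amber bottle (35 mm wide, 70 mm high) standing to the right; a bystander.
- spanner_mid (a point): Centre of a small open-ended spanner (148 x 24 x 5 mm) lying on the bench to the near left; a bystander.

How it is judged (in metres and radians):
On the way, in this order (a step that is already met when the one before it is completed fails the run):
1. the jaws are closed snugly on the nut (less than 0.6 mm of play) before it is turned (value of joint wrench_jaw above 0.0054 m and value of joint gland_nut below 0.2 rad), for 0.3 s.
2. the nut is turned clockwise home against its stop (within 0.05 rad) (value of joint gland_nut above 0.65 rad), for 0.1 s.
At the end, for the whole second after the job is handed in: The nut is within 0.05 rad of its stop (joint above 0.65), the jaws are still snug (opening under 30.8 mm) and the wrench lies flat on the lid round the nut (tilt under 0.08 rad, handle_grip 130 to 150 mm from the nut axis and less than 15 mm above the lid), released (value of joint gland_nut above 0.65 rad and value of joint wrench_jaw above 0.0052 m and angle between worm_top's own z axis and vertical below 0.08 rad and horizontal distance between handle_grip and nut_axis between 0.13 and 0.15 m and z of handle_grip in the frame of nut_axis below 0.015 m); the robot touches nothing.
It fails at once if the worm is pressed with more than 25 N (contact force between the fingers and wrench_worm above 25 N).
It fails at once if the nut is turned more than 0.3 rad while the jaws are loose (opening over 31.5 mm) (value of joint gland_nut above 0.3 rad and value of joint wrench_jaw below 0.0045 m).
It fails at once if the beaker is moved by more than 20 mm (distance of beaker_mid from where it was at the start of the episode above 0.02 m).
It fails at once if the small bottle is moved by more than 20 mm (distance of bottle_mid from where it was at the start of the episode above 0.02 m).
It fails at once if the loose spanner is moved by more than 20 mm (distance of spanner_mid from where it was at the start of the episode above 0.02 m).
It also fails if it takes over 72 s, if anything falls off the work surface, if the arm or the gripper's body presses on something with over 40 N, if the wrist force passes 120 N, or if a joint passes its speed limit or range.

## Working session

There is one attempt and no reset: what is moved stays moved. The work goes in short steps, Python scripts to look and compute and a tool call to move; the robot and the scene stay as the last step left them, time stands still between calls to the robot, and variables do not carry over. Pictures are saved under pics/ and viewed, at most 10 in all, crops included, and the job is handed in when it is done.

Besides the shell and the picture viewer there is one more tool, called after "Emit:" as name(argument=value, ...) on one line, values as JSON. carry_out: Moves the arm, as the interface text tells. Its arguments: {"type":"object","properties":{"series":{"type":"array"},"claw":{"type":"number"},"grip_force":{"type":"number"}},"required":["series"]}

```bash
mkdir -p pics
cat > h.py <<'E'
import numpy as np, cv2
from rig import arm
from scipy.spatial.transform import Rotation as R
def cap(n,f=None):
    c=arm.capture(n)
    if f: cv2.imwrite('pics/'+f,c['image'])
    return c
def rot(c):
    a=np.array(c['attitude'],float)
    if a.shape==(3,3): return a
    return R.from_euler('xyz',a).as_matrix() if a.size==3 else R.from_quat(a).as_matrix()
def K(c): return np.array([[c['fx'],0,c['cx']],[0,c['fy'],c['cy']],[0,0,1.]])
def ray(c,uv,z):
    p=cv2.undistortPoints(np.array(uv,float).reshape(-1,1,2),K(c),np.array(c['D'],float)).reshape(-1,2)
    d=np.c_[p,np.ones(len(p))]@rot(c).T; e=np.array(c['eye'],float)
    return e+d*((z-e[2])/d[:,2])[:,None]
def proj(c,P):
    Rm=rot(c);e=np.array(c['eye'],float)
    return cv2.projectPoints(np.array(P,float).reshape(-1,3),cv2.Rodrigues(Rm.T)[0],-Rm.T@e,K(c),np.array(c['D'],float))[0].reshape(-1,2)
E
python3 - <<'E'
from h import *
for n in('scene','top'):
    c=cap(n,n+'0.png'); print({k:v for k,v in c.items() if k!='image'})
print(arm.sense())
E
```

```text
{'fx': 517.7337171208861, 'fy': 517.7337171208861, 'cx': 316.3206979697106, 'cy': 241.39611797642277, 'D': array([-0.02470088,  0.        ,  0.        ,  0.        ,  0.        ]), 'eye': array([ 39.27012424, 528.88206698, 951.71330285]), 'attitude': array([-2.35399089,  0.0148946 , -2.57562923])}
{'fx': 603.424738387167, 'fy': 603.424738387167, 'cx': 319.08142103727175, 'cy': 236.7377805678672, 'D': array([-0.15005696,  0.        ,  0.        ,  0.        ,  0.        ]), 'eye': array([ 249.41698975, -187.38567999, 1378.78697444]), 'attitude': array([-2.94070089,  0.00778895, -1.59444451])}
{'time': 0.1, 'joints': array([ 1.00749794,  0.42665347,  0.07385916,  1.6065375 , -0.03408919,
        1.11079848, -0.06716209]), 'dq': array([-0.00086903, -0.00121353, -0.00102108, -0.00154692,  0.00069035,
       -0.00101299,  0.00156628]), 'joint_efforts': array([ 5.86923998e-03, -9.51543832e+01,  3.76986399e+00, -4.64402175e+01,
        1.95450633e-02,  6.57113094e-03,  7.95698696e-06]), 'ee_pos': array([ 271.24346147, -617.72688725,  247.69388918]), 'tcp_rot': array([-3.14045881e+00,  9.08191573e-05,  4.13704086e-01]), 'ft_force': array([-0.41613545,  0.84377584,  0.36932703]), 'ft_torque': array([-0.06755952, -0.01097993, -0.07717651]), 'finger_force': 0.0, 'opening': 85.25576508161915}
```

View pics/scene0.png

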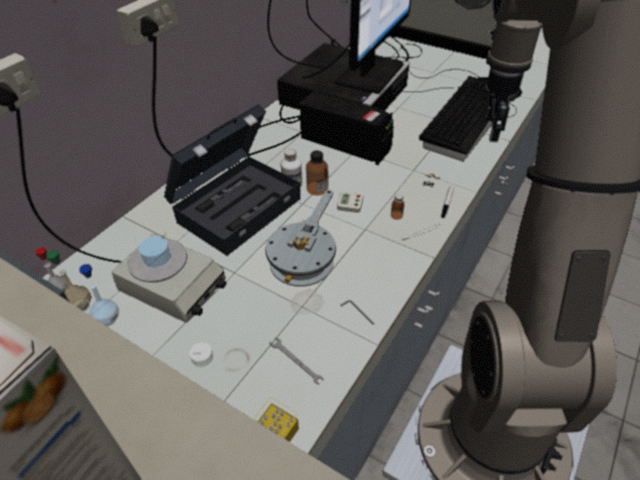

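View pics/top0.png

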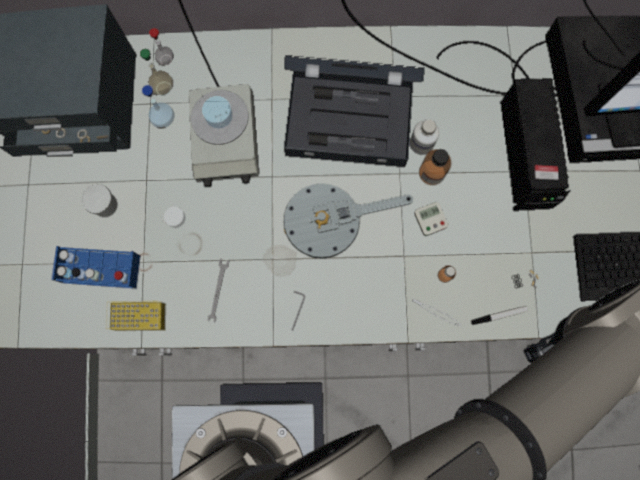

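Run:
```python
from h import *
for n,b in(('top',(275,175,425,265)),('scene',(255,185,345,290))):
    im=cv2.imread(f'pics/{n}0.png'); x0,y0,x1,y1=b
    s=min(800/(x1-x0),600/(y1-y0)); s=5
    cv2.imwrite(f'pics/{n}0c.png',cv2.resize(im[y0:y1,x0:x1],None,fx=s,fy=s,interpolation=cv2.INTER_CUBIC))
```

```text
(no output)
```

View pics/top0c.png

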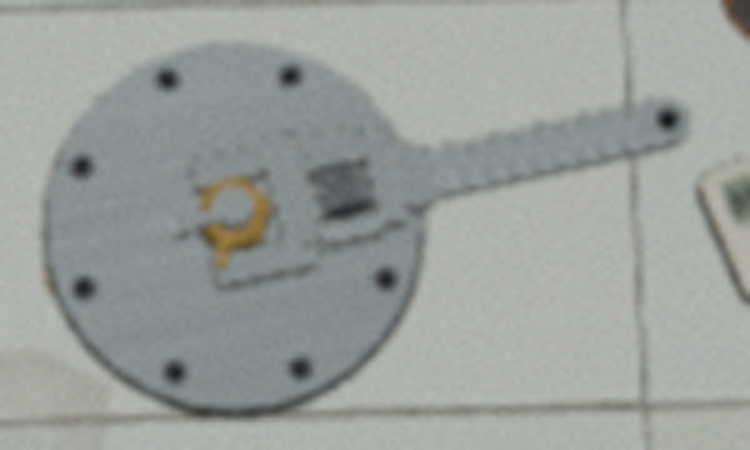

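View pics/scene0c.png

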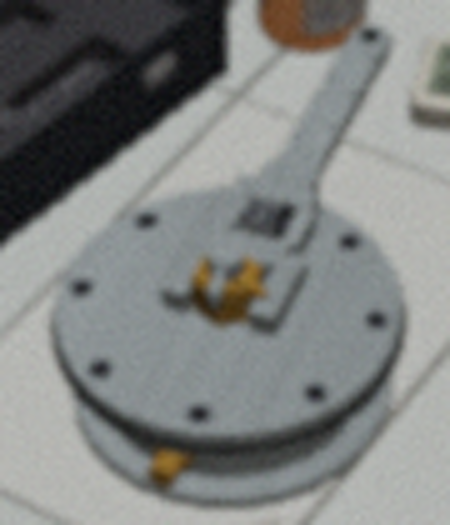

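The top view shows the brass nut at about (322,217) with the lid bolts round it. The dark worm is at (343,213) and the handle-end hole at (409,199). The scene crop shows the worm at about (308,228).

Run:
```python
from h import *
t=cap('top');s=cap('scene')
bolts=np.array([(168,79),(290,76),(386,279),(300,369),(175,372),(85,288),(82,166)])/5+[275,175]-.4
B=ray(t,bolts,60); c,r=cv2.minEnclosingCircle(B[:,:2].astype(np.float32)); print('bolt circle',c,r)
sb=np.array([(147,220),(349,242),(375,320),(316,393),(198,413),(100,369),(81,287)])/5+[255,185]-.4
B2=ray(s,sb,60); print('scene',cv2.minEnclosingCircle(B2[:,:2].astype(np.float32)))
def dark(c,b,th):
    x0,y0,x1,y1=b; g=cv2.cvtColor(c['image'],cv2.COLOR_BGR2GRAY)[y0:y1,x0:x1]
    m=(g<th).astype(np.uint8); n,l,st,ce=cv2.connectedComponentsWithStats(m)
    k=1+np.argmax(st[1:,4]); return ce[k]+[x0,y0],st[k]
for th in(100,115,130):
  w,st=dark(t,(334,203,354,223),th);w2,st2=dark(s,(300,220,318,236),th)
  print(th,'worm',w,st,ray(t,w,80),w2,st2,ray(s,w2,80))
h,_=dark(t,(403,193,414,204),100); h2,_=dark(s,(325,187,334,197),100)
print('hole',ray(t,h,75),ray(s,h2,75))
print('small bottle',ray(t,[447,273],35),'beaker',ray(t,[280,261],30))
```

```text
bolt circle (558.4276123046875, -189.31747436523438) 73.14848327636719
scene ((556.9077758789062, -187.77284240722656), 73.0331039428711)
100 worm [342.85714286 213.33333333] [ 3  5 13 11 84] [[ 565.62101105 -237.41110971   80.        ]] [307.93548387 228.41935484] [ 2  5 12  8 62] [[ 561.44213533 -230.54460636   80.        ]]
115 worm [343.28125  212.515625] [  2   4  15  12 128] [[ 567.46057399 -238.40999825   80.        ]] [307.85 228.15] [ 2  4 13  9 80] [[ 562.14484574 -231.23931699   80.        ]]
130 worm [343.24203822 212.68789809] [  2   3  15  14 157] [[ 567.0701406  -238.31054158   80.        ]] [307.40776699 228.23300971] [  0   4  15  10 103] [[ 562.90745631 -230.42449518   80.        ]]
hole [[ 597.44003223 -385.34721622   75.        ]] [[ 609.68870427 -391.10257964   75.        ]]
small bottle [[ 432.41917018 -470.16980155   35.        ]] beaker [[470.41148185 -93.52747691  30.        ]]
```

Emit:
carry_out(series=[[[0.62,0.79,-0.2],0.027],[[0.62,0.79,-0.2],0.027],[[0.62,0.79,-0.2],0.027],[[0.62,0.79,-0.2],0.027],[[0.62,0.79,-0.2],0.027],[[0.62,0.79,-0.2],0.027],[[0.62,0.79,-0.2],0.027],[[0.62,0.79,-0.2],0.027],[[0.62,0.79,-0.2],0.027],[[0.62,0.79,-0.2],0.027],[[0.62,0.79,-0.2],0.027],[[0.62,0.79,-0.2],0.027],[[0.62,0.79,-0.2],0.027],[[0.62,0.79,-0.2],0.027],[[0.62,0.79,-0.2],0.027],[[0.62,0.79,-0.2],0.027],[[0,0,0],0],[[0,0,0],0]], claw=-1, grip_force=60)

```text
time: 2.0
ee_pos: [569.6, -237.3, 151.7]
tcp_rot: [-3.141, -0.001, 1.774]
ft_force: [-0.0, -0.9, -0.3]
opening: -0.1
finger_force: 0.0
```

Emit:
carry_out(series=[[[0,-0.063,-0.35],0],[[0,-0.063,-0.35],0],[[0,-0.063,-0.35],0],[[0,-0.063,-0.35],0],[[0,0,0],0],[[0,0,0],0]])

```text
time: 2.6
ee_pos: [568.8, -246.4, 110.0]
tcp_rot: [-3.141, -0.0, 1.771]
ft_force: [0.7, -0.7, -0.6]
opening: -0.2
finger_force: 0.0
```

Run:
```python
from h import *
print(arm.sense()['ee_pos'],arm.sense()['ft_force'])
a=cap('top')['image'][165:275,265:415];b=cap('scene')['image'][170:280,260:360]
cv2.imwrite('pics/c1.png',np.hstack([cv2.resize(a,None,fx=3.2,fy=3.2),cv2.resize(b,None,fx=3.2,fy=3.2)]))
```

```text
[ 568.83594771 -246.420752    109.96962784] [ 0.67667017 -0.73363554 -0.64347991]
```

View pics/c1.png

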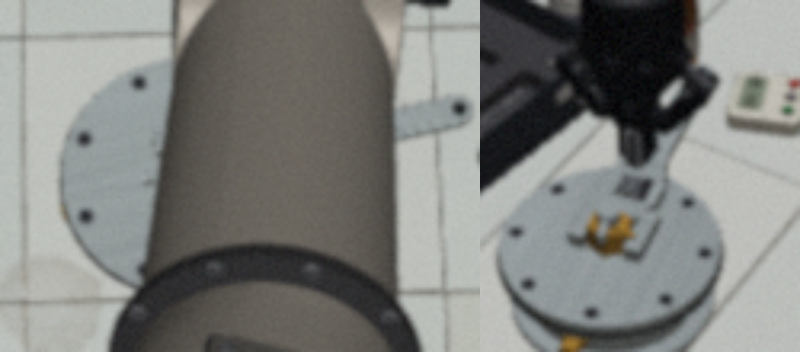

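The scene view shows the shut fingers standing above the worm and just beyond it on the handle side; the top view is hidden by the arm. Next I lower onto the worm in small steps.

Emit:
carry_out(series=[[[0,0.01,-0.1],0],[[0,0.01,-0.1],0],[[0,0,-0.05],0],[[0,0,-0.03],0],[[0,0,0],0],[[0,0,0],0]])

```text
time: 3.3
ee_pos: [569.0, -245.8, 101.9]
tcp_rot: [-3.142, -0.0, 1.771]
ft_force: [0.1, 0.9, 0.5]
opening: 0.1
finger_force: 0.0
```

Emit:
carry_out(series=[[[0,0,-0.02],0],[[0,0,-0.02],0],[[0,0,0],0]])

```text
time: 3.6
ee_pos: [568.9, -245.8, 100.6]
tcp_rot: [-3.141, -0.0, 1.771]
ft_force: [0.9, -0.6, 0.3]
opening: 0.1
finger_force: 0.0
```

Emit:
carry_out(series=[[[0,0,-0.02],0],[[0,0,0],0]])

```text
time: 3.8
ee_pos: [568.9, -245.8, 100.0]
tcp_rot: [-3.141, -0.0, 1.771]
ft_force: [0.7, -0.5, 0.0]
opening: 0.3
finger_force: 0.0
```

Emit:
carry_out(series=[[[0,0,-0.02],0],[[0,0,0],0]])

```text
time: 4.0
ee_pos: [569.0, -245.8, 99.5]
tcp_rot: [3.142, 0.0, 1.771]
ft_force: [-0.8, -0.9, 2.1]
opening: -0.3
finger_force: 0.7
```

Emit:
carry_out(series=[[[0,0,-0.02],0],[[0,0,0],0]])

```text
time: 4.2
ee_pos: [569.1, -245.8, 99.3]
tcp_rot: [3.141, 0.0, 1.771]
ft_force: [-1.5, 0.7, 7.1]
opening: 0.1
finger_force: 3.7
```

Emit:
carry_out(series=[[[0,0,-0.015],0],[[0,0,0],0]])

```text
time: 4.4
ee_pos: [569.2, -245.8, 99.2]
tcp_rot: [3.141, 0.0, 1.771]
ft_force: [-3.2, 0.5, 12.3]
opening: 0.1
finger_force: 5.9
```

Emit:
carry_out(series=[[[-0.013,0.065,0],0],[[-0.013,0.065,0],0],[[-0.013,0.065,0],0]])

```text
time: 4.7
ee_pos: [568.6, -241.6, 99.4]
tcp_rot: [3.14, 0.003, 1.77]
ft_force: [1.5, -7.7, 8.1]
opening: 0.0
finger_force: 3.9
```

Emit:
carry_out(series=[[[-0.013,0.065,-0.01],0],[[-0.013,0.065,-0.002],0],[[-0.013,0.065,0],0]])

```text
time: 5.0
ee_pos: [567.5, -236.0, 99.3]
tcp_rot: [3.14, 0.003, 1.77]
ft_force: [0.0, -7.6, 11.3]
opening: 0.2
finger_force: 5.5
```

Emit:
carry_out(series=[[[-0.013,0.065,0],0],[[-0.013,0.065,0],0]])

```text
time: 5.2
ee_pos: [566.7, -232.1, 99.3]
tcp_rot: [3.14, 0.003, 1.77]
ft_force: [0.2, -8.3, 11.2]
opening: -0.3
finger_force: 5.5
```

Emit:
carry_out(series=[[[-0.007,0.035,0],0],[[0,0,0.1],0],[[0.037,-0.187,0],0],[[0.037,-0.187,0],0],[[0.038,-0.186,0],0],[[0,0,-0.05],0],[[0,0,-0.025],0],[[0,0,-0.013],0],[[-0.014,0.07,-0.006],0],[[-0.014,0.07,-0.006],0],[[-0.014,0.07,0],0],[[-0.014,0.07,0],0]])

```text
time: 6.4
ee_pos: [567.8, -239.4, 99.3]
tcp_rot: [3.14, 0.003, 1.77]
ft_force: [-1.7, -9.2, 14.0]
opening: -0.3
finger_force: 6.9
```

Emit:
carry_out(series=[[[-0.014,0.07,0],0],[[-0.014,0.07,0],0],[[-0.014,0.07,0],0],[[-0.014,0.07,0],0]])

```text
time: 6.8
ee_pos: [566.3, -230.8, 99.3]
tcp_rot: [3.14, 0.003, 1.77]
ft_force: [-1.4, -8.5, 13.8]
opening: 0.0
finger_force: 6.6
```

Emit:
carry_out(series=[[[0,0,0.1],0],[[0.037,-0.187,0],0],[[0.037,-0.187,0],0],[[0.038,-0.186,0],0],[[0,0,-0.05],0],[[0,0,-0.025],0],[[0,0,-0.013],0],[[-0.014,0.07,-0.006],0],[[-0.014,0.07,-0.006],0],[[-0.014,0.07,0],0],[[-0.014,0.07,0],0],[[-0.014,0.07,0],0],[[-0.014,0.07,0],0],[[-0.014,0.07,0],0],[[-0.014,0.07,0],0]])

```text
time: 8.3
ee_pos: [565.8, -231.9, 99.3]
tcp_rot: [3.141, 0.004, 1.769]
ft_force: [-1.3, -12.2, 12.6]
opening: -0.0
finger_force: 6.5
```

Emit:
carry_out(series=[[[0,0,0.1],0],[[0.037,-0.187,0],0],[[0.037,-0.187,0],0],[[0.038,-0.186,0],0],[[0,0,-0.05],0],[[0,0,-0.025],0],[[0,0,-0.013],0],[[-0.014,0.07,-0.006],0],[[-0.014,0.07,-0.006],0],[[-0.014,0.07,0],0],[[-0.014,0.07,0],0],[[-0.014,0.07,0],0],[[-0.014,0.07,0],0],[[-0.014,0.07,0],0],[[-0.014,0.07,0],0]])

```text
time: 9.8
ee_pos: [566.8, -230.8, 99.4]
tcp_rot: [3.139, 0.003, 1.77]
ft_force: [1.7, -8.4, 10.6]
opening: 0.0
finger_force: 5.4
```

Emit:
carry_out(series=[[[0,0,0.1],0],[[0.037,-0.187,0],0],[[0.037,-0.187,0],0],[[0.038,-0.186,0],0],[[0,0,-0.05],0],[[0,0,-0.025],0],[[0,0,-0.013],0],[[-0.014,0.07,-0.006],0],[[-0.014,0.07,-0.008],0],[[-0.014,0.07,0],0],[[-0.014,0.07,0],0],[[-0.014,0.07,0],0],[[-0.014,0.07,0],0],[[-0.014,0.07,0],0],[[-0.014,0.07,0],0]])

```text
time: 11.3
ee_pos: [566.8, -230.8, 99.4]
tcp_rot: [3.139, 0.003, 1.77]
ft_force: [2.0, -10.0, 10.7]
opening: -0.1
finger_force: 5.5
```

Emit:
carry_out(series=[[[0,0,0.1],0],[[0.037,-0.187,0],0],[[0.037,-0.187,0],0],[[0.038,-0.186,0],0],[[0,0,-0.05],0],[[0,0,-0.025],0],[[0,0,-0.013],0],[[-0.014,0.07,-0.006],0],[[-0.014,0.07,-0.006],0],[[-0.014,0.07,0],0],[[-0.014,0.07,0],0],[[-0.014,0.07,0],0],[[-0.014,0.07,0],0]])

```text
time: 12.6
ee_pos: [567.6, -235.1, 99.3]
tcp_rot: [3.139, 0.003, 1.77]
ft_force: [1.6, -8.9, 11.3]
opening: 0.3
finger_force: 5.7
```

Emit:
carry_out(series=[[[-0.014,0.07,0],0],[[-0.014,0.07,0],0],[[0,0,0.1],0],[[0.037,-0.187,0],0],[[0.037,-0.187,0],0],[[0.038,-0.186,0],0],[[0,0,-0.05],0],[[0,0,-0.025],0],[[0,0,-0.013],0],[[-0.014,0.07,-0.008],0],[[-0.014,0.07,-0.006],0],[[-0.014,0.07,0],0],[[-0.014,0.07,0],0]])

```text
time: 13.9
ee_pos: [568.4, -239.7, 99.3]
tcp_rot: [3.139, 0.003, 1.769]
ft_force: [1.3, -8.5, 11.7]
opening: 0.1
finger_force: 5.9
```

Emit:
carry_out(series=[[[-0.014,0.07,0],0],[[-0.014,0.07,0],0],[[-0.014,0.07,0],0],[[-0.014,0.07,0],0]])

```text
time: 14.3
ee_pos: [566.9, -231.0, 99.3]
tcp_rot: [3.139, 0.003, 1.77]
ft_force: [1.4, -9.0, 11.3]
opening: 0.2
finger_force: 5.8
```

Emit:
carry_out(series=[[[0,0,0.1],0],[[0.037,-0.187,0],0],[[0.037,-0.187,0],0],[[0.038,-0.186,0],0],[[0,0,-0.05],0],[[0,0,-0.025],0],[[0,0,-0.013],0],[[-0.014,0.07,-0.006],0],[[-0.014,0.07,-0.006],0],[[-0.014,0.07,0],0],[[-0.014,0.07,0],0],[[-0.014,0.07,0],0],[[-0.014,0.07,0],0]])

```text
time: 15.6
ee_pos: [567.7, -235.2, 99.3]
tcp_rot: [3.139, 0.003, 1.77]
ft_force: [1.2, -8.7, 11.8]
opening: -0.3
finger_force: 5.9
```

Emit:
carry_out(series=[[[0,0,0.3],0],[[0,0,0.6],0],[[0.25,-0.45,0.5],0],[[0.25,-0.45,0.5],0],[[0.25,-0.45,0],0],[[0.25,-0.45,0],0],[[0.25,-0.45,0],0],[[0.25,-0.45,0],0],[[0,0,0],0]])

```text
time: 16.5
ee_pos: [611.5, -316.0, 153.8]
tcp_rot: [-3.141, -0.0, 1.769]
ft_force: [0.1, -0.2, -0.4]
opening: 0.4
finger_force: 0.0
```

Run:
```python
from h import *
s=arm.sense(); print(s['joints'].round(2),s['ee_pos'])
a=cap('top','top2.png')['image'][165:275,265:425];b=cap('scene','scene2.png')['image'][205:275,255:345]
cv2.imwrite('pics/c2.png',np.vstack([cv2.resize(a,(640,440),interpolation=2)[60:400,60:],cv2.resize(b,None,fx=4,fy=4,interpolation=2)[:250].copy() if 0 else cv2.copyMakeBorder(cv2.resize(b,None,fx=3.6,fy=3.6,interpolation=2),0,0,0,580-324,cv2.BORDER_CONSTANT)]))
```

```text
[ 0.61  0.55 -0.31  1.64  0.2   0.98  0.43] [ 611.5086299  -315.96355661  153.84277765]
```

View pics/c2.png

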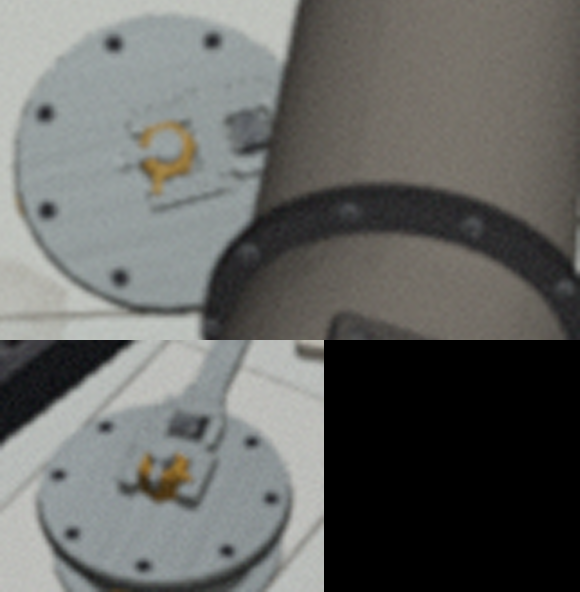

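The wrench seems to have shifted slightly, but this picture can't tell me the jaw travel. I'll rectify before and after onto the wrench's top plane and compare edge positions.

Run:
```python
from h import *
c=cap('top'); ims={'a':cv2.imread('pics/top0.png'),'b':np.mean([cap('top')['image'] for _ in range(6)],0).astype(np.uint8)}
N=np.array([557.7,-188.5]); th=-1.371; S=6
ex=np.array([np.cos(th),np.sin(th)]); ey=np.array([-ex[1],ex[0]])
X,Y=np.meshgrid(np.arange(-30,90,1/S),np.arange(40,-45,-1/S))
P=np.c_[(N+X.reshape(-1,1)*ex+Y.reshape(-1,1)*ey),np.full(X.size,75.)]
uv=proj(c,P).astype(np.float32).reshape(X.shape+(2,))
out=[]
for k,im in ims.items():
    o=cv2.remap(im,uv[...,0],uv[...,1],cv2.INTER_CUBIC); out.append(o)
    g=cv2.cvtColor(o,cv2.COLOR_BGR2GRAY).astype(float)
    for x0,x1 in((0,8),(8,16),(48,56)):
        col=g[:,(x0+30)*S:(x1+30)*S].mean(1)
        sel=[(round(40-i/S,1),round(col[i])) for i in range(5,len(col)-5) if col[i]==col[i-5:i+6].min() and col[i]<130]
        print(k,x0,sel)
    col=g[(40-5)*S:(40+10)*S,:].mean(0)
o=np.vstack(out); o=cv2.resize(o,None,fx=.58,fy=.58,interpolation=cv2.INTER_AREA); cv2.imwrite('pics/r.png',o);print(o.shape)
```

```text
a 0 [(15.7, 126), (-5.2, 109), (-13.8, 86), (-30.7, 106)]
a 8 [(14.8, 108), (-4.8, 111), (-13.7, 116), (-30.7, 107)]
a 48 [(10.3, 86), (6.5, 90), (-8.5, 50), (-22.7, 106), (-22.8, 106), (-41.2, 129)]
b 0 [(-5.3, 116), (-12.5, 108), (-29.2, 114)]
b 8 [(14.2, 114), (-4.0, 117), (-4.3, 117), (-12.2, 122), (-12.3, 122), (-28.8, 116)]
b 48 [(10.8, 99), (-8.0, 54), (-8.2, 54), (-22.0, 61), (-26.0, 63)]
(592, 418, 3)
```

View pics/r.png

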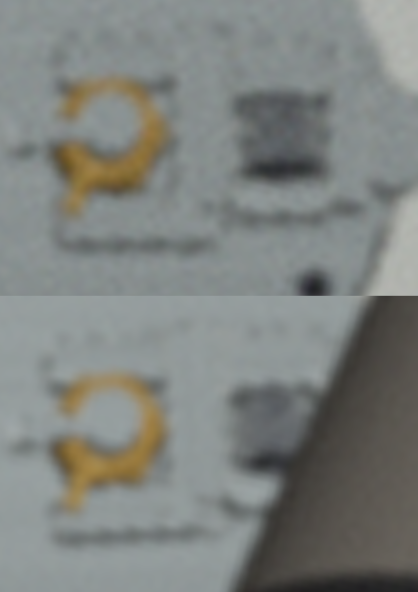

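Emit:
carry_out(series=[[[-0.6,-0.6,0.5],0],[[-0.9,-0.9,0.5],0],[[-0.9,-0.9,0.5],0],[[-0.9,-0.9,0],0],[[-0.9,-0.9,0],0],[[-0.9,-0.9,0],0],[[0,0,0],0]])

```text
time: 17.65
ee_pos: [453.5, -472.0, 200.1]
tcp_rot: [-3.139, 0.002, 1.764]
ft_force: [-0.5, -0.6, -0.5]
opening: -0.1
finger_force: 0.0
```

```bash
cat > m.py <<'E'
from h import *
import sys
N=np.array([557.7,-188.5]); S=4
def rect(c,im,th,b=(-30,220,40,-45),z=75.):
    ex=np.array([np.cos(th),np.sin(th)]); ey=np.array([-ex[1],ex[0]])
    X,Y=np.meshgrid(np.arange(b[0],b[1],1/S),np.arange(b[2],b[3],-1/S))
    P=np.c_[(N+X.reshape(-1,1)*ex+Y.reshape(-1,1)*ey),np.full(X.size,z)]
    uv=proj(c,P).astype(np.float32).reshape(X.shape+(2,))
    return cv2.remap(im,uv[...,0],uv[...,1],cv2.INTER_CUBIC)
def meas(c,im,th):
    g=cv2.GaussianBlur(cv2.cvtColor(rect(c,im,th),cv2.COLOR_BGR2GRAY),(0,0),3).astype(float)
    def edge(x0,x1,y0,y1,w=4):  # darkest y in [y1,y0] per x-slice, line fit
        r=[]
        for x in np.arange(x0,x1,w):
            col=g[int((40-y0)*S):int((40-y1)*S),int((x+30)*S):int((x+w+30)*S)].mean(1); r.append((x+w/2,y0-col.argmin()/S))
        r=np.array(r); k=np.polyfit(r[:,0],r[:,1],1); return k.round(3), r[:,1].round(1)
    print('th',th,'jaw',edge(-10,22,-26,-35),'\n body',edge(30,50,-18,-25),'\n worm',edge(42,58,-5,-12),'\n fixed/gap',edge(-10,18,19,12))
    roi=g[0:int(65*S),int(190*S)+120:]; p=np.unravel_index(roi.argmin(),roi.shape); print(' hole x,y',190+p[1]/S,40-p[0]/S)
if __name__=='__main__':
    ims=[cap('top') for _ in range(8)]; c=ims[0]; im=np.mean([i['image'] for i in ims],0).astype(np.uint8); cv2.imwrite('pics/%s.png'%sys.argv[1],im)
    for k,i in(('before',cv2.imread('pics/top0.png')),('now',im)):
        print(k); meas(c,i,-1.371)
        cv2.imwrite(f'pics/{k}_r.png',rect(c,i,-1.371))
    cv2.imwrite('pics/cmp.png',np.vstack([cv2.resize(cv2.imread(f'pics/{k}_r.png'),(800,272)) for k in('before','now')]))
E
python3 m.py now1
```

```text
before
th -1.371 jaw (array([ 1.0000e-02, -3.0625e+01]), array([-30.5, -30.8, -30.8, -30.8, -30.5, -30.5, -30.2, -30.5])) 
 body (array([ -0.219, -13.05 ]), array([-19.8, -20.8, -22.5, -23. , -23. ])) 
 worm (array([  0.044, -10.75 ]), array([-8.8, -8.8, -8.5, -8.2])) 
 fixed/gap (array([ 0.045, 14.643]), array([13.8, 14. , 15.5, 15.8, 15. , 14.5, 15.2]))
 hole x,y 200.25 0.0
now
th -1.371 jaw (array([  0.048, -29.446]), array([-29.8, -29.8, -29.5, -29.2, -29. , -28.8, -28.8, -28.5])) 
 body (array([ -0.144, -15.55 ]), array([-19.8, -20.8, -22. , -22. , -22. ])) 
 worm (array([  0.1 , -12.25]), array([-7.8, -7.5, -7.2, -6.5])) 
 fixed/gap (array([ 0.018, 14.357]), array([12.8, 14.5, 15.2, 15.8, 15. , 13.8, 14. ]))
 hole x,y 198.25 9.25
```

View pics/cmp.png

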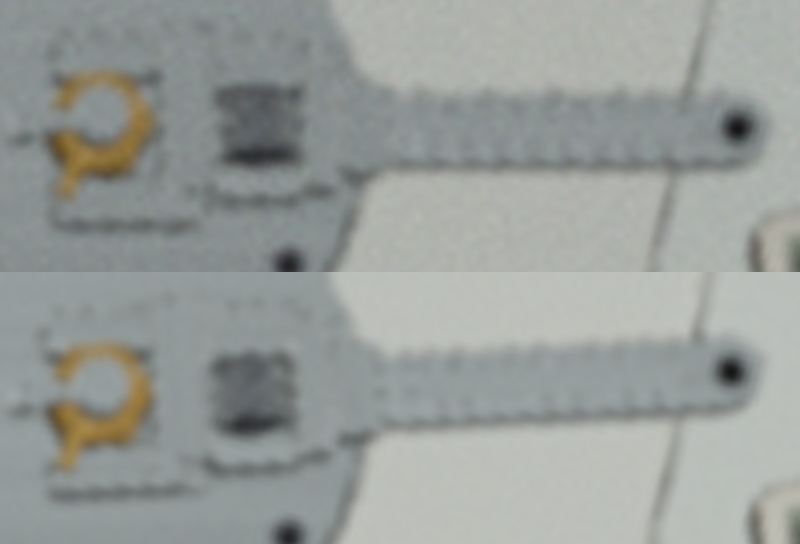

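Rectified, the jaw has closed only about 2.4 mm, with the wrench centred on the nut and turned 3° counter-clockwise. That suggests the jaws are pinching the hexagon's corners at an angle, so I'll look closely at the nut.

Run:
```python
from h import *
from m import rect
import m
a=[cap('scene') for _ in range(12)]; s=np.mean([i['image'] for i in a],0).astype(np.float32)
b=[cap('top') for _ in range(12)]; t=np.mean([i['image'] for i in b],0).astype(np.float32)
m.S=8
# axis-fixed views: world-aligned, x right = world -y, up = world +x
r1=rect(b[0],t,-np.pi/2,(-30,30,25,-35),80.); r2=rect(a[0],s,-np.pi/2,(-30,30,25,-35),76.)
o=np.hstack([cv2.resize(np.clip((r-40)*1.5,0,255).astype(np.uint8),(400,400),interpolation=2) for r in(r1,r2)])
cv2.imwrite('pics/nut.png',o)
h=cv2.cvtColor(r1.clip(0,255).astype(np.uint8),cv2.COLOR_BGR2HSV); M=((h[...,1]>90)).astype(np.uint8)
ys,xs=np.nonzero(M); print('brass bbox mm',xs.min()/8-30,xs.max()/8-30,25-ys.min()/8,25-ys.max()/8)
```

```text
brass bbox mm -13.0 16.125 15.75 -22.625
```

View pics/nut.png

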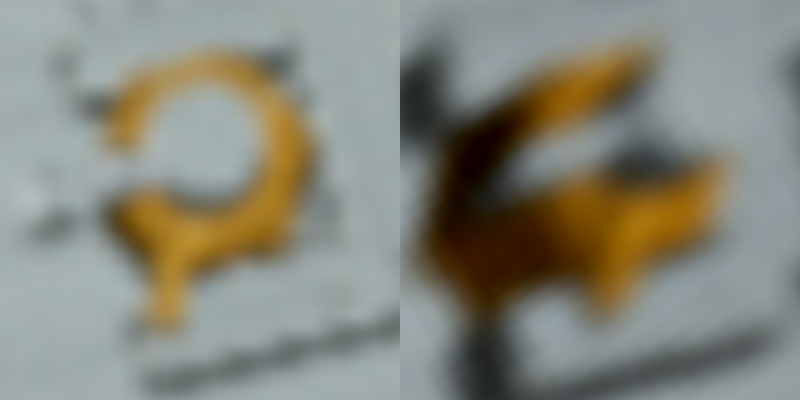

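Run:
```python
from h import *
from m import rect
import m
b=[cap('top') for _ in range(10)]; t=np.mean([i['image'] for i in b],0).astype(np.float32)
m.S=8
for z in(81.,84.):
    r=rect(b[0],t,-np.pi/2,(-35,35,35,-35),z); lab=cv2.cvtColor(r/255,cv2.COLOR_BGR2LAB)[...,2]
    prof=[]
    M=(lab>20).astype(np.uint8)
    cs=max(cv2.findContours(M,0,1)[0],key=cv2.contourArea)[:,0,:]/8.; P=np.c_[cs[:,0]-35,35-cs[:,1]]  # (right=-y, up=+x)
    print(z,cv2.minEnclosingCircle(P.astype(np.float32)))
    cen=np.array([0.,0.])
    for it in range(15):
        d=P-cen; a=np.degrees(np.arctan2(d[:,1],d[:,0]))%360; rr=np.hypot(*d.T)
        k=(((a<225)|(a>268))&((a<140)|(a>220)))&(rr>11.5)
        A=np.radians(a[k]); D=np.c_[np.ones(k.sum()),np.cos(A),np.sin(A),np.cos(6*A),np.sin(6*A)]
        c=np.linalg.lstsq(D,rr[k],rcond=None)[0]; cen=cen+c[1:3]
    print(cen,c.round(2),'corner angle mod60 (from right, ccw)',np.degrees(np.arctan2(c[4],c[3]))/6%60, 'res',np.std(D@c-rr[k]))
    print([(int(x),round(float(np.median(rr[(a>x-5)&(a<x+5)])),1)) for x in range(0,360,10) if ((a>x-5)&(a<x+5)).any()])
    T=P[(rr>20)]; d=T-cen; print('tab',np.degrees(np.arctan2(*d.mean(0)[::-1])),rr.max())
```

```text
81.0 ((0.375, -3.875), 19.970781326293945)
[ 0.97857657 -0.25927292] [14.59  0.    0.   -0.15  0.48] corner angle mod60 (from right, ccw) 17.840639847770962 res 1.0007588864660955
[(0, 14.6), (10, 15.1), (20, 15.3), (30, 15.1), (40, 14.6), (50, 14.6), (60, 15.4), (70, 16.1), (80, 15.9), (90, 15.3), (100, 14.9), (110, 14.3), (120, 15.1), (130, 15.9), (140, 16.0), (150, 15.5), (160, 13.5), (210, 12.1), (220, 15.4), (230, 15.4), (240, 16.4), (250, 20.6), (260, 19.0), (270, 14.4), (280, 13.8), (290, 13.7), (300, 14.2), (310, 15.3), (320, 15.0), (330, 14.3), (340, 13.9), (350, 14.0)]
tab -105.98843671004265 23.611620094609066
84.0 ((0.5, -4.625), 19.935150146484375)
[ 1.02159882 -0.94780171] [14.54  0.    0.   -0.14  0.45] corner angle mod60 (from right, ccw) 17.94220514580181 res 0.9951816652034038
[(0, 14.6), (10, 15.0), (20, 15.1), (30, 15.0), (40, 14.5), (50, 13.6), (60, 15.2), (70, 16.0), (80, 15.9), (90, 15.3), (100, 14.8), (110, 14.5), (120, 15.0), (130, 15.9), (140, 16.0), (150, 15.5), (160, 13.6), (210, 12.1), (220, 15.4), (230, 15.4), (240, 16.5), (250, 20.7), (260, 18.8), (270, 14.4), (280, 13.8), (290, 13.7), (300, 14.2), (310, 15.2), (320, 15.0), (330, 14.2), (340, 13.9), (350, 13.9)]
tab -106.0799842827559 23.616115765564164
```

The hexagon's corners lie at about 16° and the handle at 14.5°, so the wrench is lined up with the flats. The slipping strokes fit a stall on the nut, so I'll go behind the handle and test with a small push, while the nut stays well below 0.2 rad.

Emit:
carry_out(series=[[[0.513,0.471,0],-0.0437],[[0.513,0.471,0],-0.0437],[[0.513,0.471,-0.1],-0.0437],[[0.513,0.471,-0.2],-0.0437],[[0.513,0.471,-0.3],-0.0437],[[0.513,0.471,-0.3],-0.0437],[[0.513,0.471,-0.3],-0.0437],[[0.513,0.471,-0.3],-0.0437],[[0.513,0.471,-0.3],-0.0437],[[0.513,0.471,-0.3],-0.0437],[[0.513,0.471,-0.3],-0.0437],[[0,0,0],0],[[0,0,0],0]])

```text
time: 21.05
ee_pos: [627.9, -311.4, 127.7]
tcp_rot: [-3.141, 0.001, 0.264]
ft_force: [0.6, -0.2, 0.3]
opening: -0.3
finger_force: 0.0
```

Emit:
carry_out(series=[[[-0.04,-0.04,-0.39],0],[[-0.04,-0.04,-0.39],0],[[-0.04,-0.04,-0.39],0],[[-0.04,-0.04,-0.39],0],[[-0.065,-0.017,0],0],[[-0.065,-0.017,0],0],[[-0.065,-0.017,0],0],[[0,0,0],0]])

```text
time: 21.85
ee_pos: [617.1, -318.5, 81.8]
tcp_rot: [3.141, -0.001, 0.26]
ft_force: [0.3, -0.6, 0.1]
opening: 0.1
finger_force: 0.0
```

Emit:
carry_out(series=[[[-0.05,-0.013,0],0],[[-0.05,-0.013,0],0],[[-0.05,-0.013,0],0]])

```text
time: 22.15
ee_pos: [612.6, -319.4, 81.4]
tcp_rot: [3.141, -0.0, 0.261]
ft_force: [2.3, 0.7, 0.4]
opening: 0.1
finger_force: 1.1
```

Emit:
carry_out(series=[[[-0.05,-0.013,0],0],[[-0.05,-0.013,0],0],[[-0.05,-0.013,0],0]])

```text
time: 22.45
ee_pos: [608.4, -320.6, 81.3]
tcp_rot: [3.141, -0.001, 0.261]
ft_force: [4.2, -0.1, 0.3]
opening: -0.5
finger_force: 1.5
```

Emit:
carry_out(series=[[[-0.05,-0.016,0],-0.004],[[-0.05,-0.016,0],-0.004],[[-0.05,-0.016,0],-0.004],[[-0.05,-0.016,0],-0.004],[[-0.05,-0.016,0],-0.004],[[0,0,0],0]])

```text
time: 23.05
ee_pos: [600.3, -323.0, 81.2]
tcp_rot: [-3.141, 0.0, 0.197]
ft_force: [2.3, -0.5, -0.5]
opening: -0.1
finger_force: 0.8
```

```bash
cat > nut.py <<'E'
from h import *
from m import rect
import m
m.S=8
def hexfit(t,c):
    r=rect(c,t,-np.pi/2,(-35,35,35,-45),81.); lab=cv2.cvtColor(r/255,cv2.COLOR_BGR2LAB)[...,2]
    cs=max(cv2.findContours((lab>20).astype(np.uint8),0,1)[0],key=cv2.contourArea)[:,0,:]/8.; P=np.c_[cs[:,0]-35,35-cs[:,1]]
    d=P-[.98,-.26]; a=np.degrees(np.arctan2(d[:,1],d[:,0]))%360; rr=np.hypot(*d.T)
    k=rr>18.5; print('tab deg',a[k].mean().round(2),rr.max().round(1))
    g=cv2.GaussianBlur(cv2.cvtColor(r,cv2.COLOR_BGR2GRAY),(0,0),5)
    q=[]
    for x in np.arange(-2,24,2.):
        i=int((x+35)*8); j0=int((35+15)*8); 
        lo=-33+.26*x; j0=int((35-(lo+7))*8); j1=int((35-(lo-4))*8); col=g[j0:j1,i-8:i+8].mean(1); q.append((x,35-(j0+col.argmin())/8))
    q=np.array(q); kk=np.polyfit(q[:,0],q[:,1],1); res=q[:,1]-np.polyval(kk,q[:,0]); q=q[abs(res)<.8]; kk=np.polyfit(q[:,0],q[:,1],1)
    print('jaw edge deg',np.degrees(np.arctan(kk[0])).round(2),'dist from nut axis',(abs(kk[0]*.98+.26+kk[1])/np.hypot(1,kk[0])).round(2),len(q))
if __name__=='__main__':
    b=[cap('top') for _ in range(5)]; t=np.mean([i['image'] for i in b],0).astype(np.float32)
    for n in('top0','now1'): hexfit(cv2.imread(f'pics/{n}.png').astype(np.float32),b[0])
    hexfit(t,b[0]); print(arm.sense()['ft_force'])
E
python3 nut.py
```

```text
tab deg 253.91 23.5
jaw edge deg 11.98 dist from nut axis 31.42 13
tab deg 253.76 23.7
jaw edge deg 14.31 dist from nut axis 30.18 13
tab deg nan 16.8
jaw edge deg -54.22 dist from nut axis 8.76 1
[ 1.05675878 -0.33869747 -0.0873209 ]nut.py:9: RuntimeWarning: Mean of empty slice.
  k=rr>18.5; print('tab deg',a[k].mean().round(2),rr.max().round(1))
  ret = ret.dtype.type(ret / rcount)
nut.py:15: RankWarning: Polyfit may be poorly conditioned
  q=np.array(q); kk=np.polyfit(q[:,0],q[:,1],1); res=q[:,1]-np.polyval(kk,q[:,0]); q=q[abs(res)<.8]; kk=np.polyfit(q[:,0],q[:,1],1)
```

Emit:
carry_out(series=[[[0.2,0.05,0],0],[[0.2,0.05,0.4],0],[[0,0,0.6],0.0445],[[0,0,0.6],0.0445],[[0,0,0.6],0.0445],[[0,0,0.3],0.0445],[[0,0,0],0.0445],[[0,0,0],0.0445],[[0,0,0],0.0445],[[0,0,0],0.0445],[[0,0,0],0.0445],[[0,0,0],0.0445],[[0,0,0],0.0445],[[0,0,0],0]])

```text
time: 24.7
ee_pos: [613.0, -320.1, 156.9]
tcp_rot: [3.141, 0.0, 1.738]
ft_force: [1.0, -0.1, 0.1]
opening: -0.5
finger_force: 0.0
```

```bash
python3 nut.py; python3 -c "
from h import *
print(arm.sense()['ee_pos'],arm.sense()['tcp_rot'],arm.sense()['joints'].round(2))"
```

```text
tab deg 253.91 23.5
jaw edge deg 11.98 dist from nut axis 31.42 13
tab deg 253.76 23.7
jaw edge deg 14.31 dist from nut axis 30.18 13
tab deg 248.04 24.1
jaw edge deg 9.63 dist from nut axis 30.21 13
[-1.0166653  -0.08220076  0.03554422]
[ 612.75753097 -319.85595618  156.38021326] [-3.14151303e+00  1.35869581e-04  1.73316821e+00] [ 0.63  0.56 -0.33  1.63  0.21  0.99  0.39]
```

The nut tab turned 5.7° while the wrench turned about 5°, so there is no play and the jaws are snug. I'll do two more rub strokes at this angle, with the nut at about 0.1 rad, to take up any last slack.

Emit:
carry_out(series=[[[-0.313,0.516,0],0],[[-0.313,0.516,0],0],[[-0.313,0.516,0],0],[[-0.313,0.516,0],0],[[-0.313,0.516,0],0],[[0,0,-0.4],0],[[0,0,-0.5],0],[[0,0,-0.5],0],[[0,0,-0.3],0],[[0,0,-0.1],0],[[0,0,0],0]])

```text
time: 26.05
ee_pos: [565.5, -242.6, 101.4]
tcp_rot: [-3.141, -0.001, 1.735]
ft_force: [0.7, -0.5, -0.4]
opening: 0.4
finger_force: 0.0
```

Emit:
carry_out(series=[[[0,0,-0.05],0],[[0,0,-0.02],0],[[0,0,-0.02],0],[[0,0,0],0]])

```text
time: 26.45
ee_pos: [565.8, -242.6, 99.7]
tcp_rot: [3.141, 0.0, 1.736]
ft_force: [-0.4, -0.5, 0.4]
opening: -0.1
finger_force: 0.0
```

Emit:
carry_out(series=[[[-0.0115,0.066,-0.01],0],[[-0.0115,0.066,-0.005],0],[[-0.0115,0.066,0],0],[[-0.0115,0.066,0],0]])

```text
time: 26.85
ee_pos: [564.6, -235.0, 99.5]
tcp_rot: [3.141, 0.001, 1.735]
ft_force: [1.0, -5.8, 5.0]
opening: -0.1
finger_force: 2.8
```

Emit:
carry_out(series=[[[-0.0115,0.066,0],0],[[-0.0115,0.066,0],0],[[-0.0115,0.066,0],0]])

```text
time: 27.15
ee_pos: [563.6, -229.1, 99.5]
tcp_rot: [3.141, 0.001, 1.735]
ft_force: [0.6, -4.5, 5.2]
opening: 0.0
finger_force: 2.7
```

Emit:
carry_out(series=[[[0,0,0.1],0],[[0.04,-0.23,0],0],[[0.04,-0.23,0],0],[[0,0,-0.07],0],[[0,0,-0.03],0],[[-0.0115,0.066,-0.015],0],[[-0.0115,0.066,-0.012],0],[[-0.0115,0.066,0],0],[[-0.0115,0.066,0],0]])

```text
time: 28.05
ee_pos: [565.2, -236.8, 99.3]
tcp_rot: [3.139, 0.003, 1.734]
ft_force: [1.5, -10.1, 11.9]
opening: -0.2
finger_force: 5.8
```

Emit:
carry_out(series=[[[-0.0115,0.066,0],0],[[-0.0115,0.066,0],0],[[-0.0115,0.066,0],0]])

```text
time: 28.35
ee_pos: [564.3, -230.6, 99.3]
tcp_rot: [3.139, 0.003, 1.734]
ft_force: [0.2, -8.4, 11.5]
opening: 0.1
finger_force: 5.6
```

Emit:
carry_out(series=[[[0,0,0.1],0],[[0.04,-0.23,0],0],[[0.04,-0.23,0],0],[[0,0,-0.07],0],[[0,0,-0.02],0],[[-0.0115,0.066,-0.01],0],[[-0.0115,0.066,-0.005],0],[[-0.0115,0.066,0],0],[[-0.0115,0.066,0],0],[[-0.0115,0.066,0],0],[[-0.0115,0.066,0],0]])

```text
time: 29.45
ee_pos: [564.5, -233.3, 99.3]
tcp_rot: [3.139, 0.004, 1.734]
ft_force: [0.6, -11.4, 14.1]
opening: 0.3
finger_force: 7.0
```

Emit:
carry_out(series=[[[0,0,0.3],0],[[0,0,0.8],0],[[0.158,-0.262,0.8],-0.0445],[[0.158,-0.262,0],-0.0445],[[0.158,-0.262,0],-0.0445],[[0.158,-0.262,0],-0.0445],[[0.158,-0.262,0],-0.0445],[[0.158,-0.262,0],-0.0445],[[0.158,-0.262,0],-0.0445],[[0.158,-0.262,0],-0.0445],[[0.158,-0.262,0],-0.0445],[[0.158,-0.262,0],-0.0445],[[0.12,-0.25,0],-0.0445],[[0,0,0],0]])

```text
time: 30.85
ee_pos: [614.6, -317.1, 154.6]
tcp_rot: [-3.141, 0.001, 0.195]
ft_force: [-0.4, 0.3, -0.1]
opening: -0.3
finger_force: 0.0
```

Emit:
carry_out(series=[[[0,-0.02,-0.49],0],[[0,-0.02,-0.49],0],[[0,-0.02,-0.49],0],[[0,-0.02,-0.49],0],[[0,-0.02,-0.49],0],[[0,0,0],0],[[-0.1,-0.02,0],0],[[-0.1,-0.02,0],0],[[-0.1,-0.02,0],0],[[-0.05,-0.01,0],0],[[0,0,0],0]])

```text
time: 31.95
ee_pos: [604.0, -322.0, 82.1]
tcp_rot: [3.141, -0.0, 0.198]
ft_force: [-0.1, 0.6, -0.5]
opening: 0.1
finger_force: 0.0
```

Emit:
carry_out(series=[[[-0.0909,-0.0257,0],-0.0064],[[-0.0909,-0.0257,0],-0.0064],[[-0.0909,-0.0257,0],-0.0064],[[-0.0909,-0.0257,0],-0.0064],[[-0.0909,-0.0257,0],-0.0064],[[-0.093,-0.0166,0],-0.0064],[[-0.093,-0.0166,0],-0.0064],[[-0.093,-0.0166,0],-0.0064],[[-0.093,-0.0166,0],-0.0064],[[-0.093,-0.0166,0],-0.0064]])

```text
time: 32.95
ee_pos: [576.3, -328.1, 81.6]
tcp_rot: [-3.142, -0.0, -0.005]
ft_force: [2.5, 1.5, 0.9]
opening: 0.6
finger_force: 1.6
```

Emit:
carry_out(series=[[[-0.0942,-0.0072,0],-0.0064],[[-0.0942,-0.0072,0],-0.0064],[[-0.0942,-0.0072,0],-0.0064],[[-0.0942,-0.0072,0],-0.0064],[[-0.0942,-0.0072,0],-0.0064],[[-0.0944,0.0023,0],-0.0064],[[-0.0944,0.0023,0],-0.0064],[[-0.0944,0.0023,0],-0.0064],[[-0.0944,0.0023,0],-0.0064],[[-0.0944,0.0023,0],-0.0064]])

```text
time: 33.95
ee_pos: [548.0, -328.9, 81.6]
tcp_rot: [-3.142, -0.0, -0.206]
ft_force: [2.7, -1.3, 2.0]
opening: 0.3
finger_force: 1.6
```

Emit:
carry_out(series=[[[-0.0937,0.0117,0],-0.0064],[[-0.0937,0.0117,0],-0.0064],[[-0.0937,0.0117,0],-0.0064],[[-0.0937,0.0117,0],-0.0064],[[-0.0937,0.0117,0],-0.0064],[[0,0,0],0]])

```text
time: 34.55
ee_pos: [533.6, -326.9, 81.5]
tcp_rot: [-3.141, 0.001, -0.306]
ft_force: [0.4, -1.1, -0.1]
opening: -0.2
finger_force: 0.5
```

Emit:
carry_out(series=[[[-0.046,0.0105,0],-0.0032],[[-0.046,0.0105,0],-0.0032],[[-0.046,0.0105,0],-0.0032],[[0,0,0],0]])

```text
time: 34.95
ee_pos: [529.7, -326.1, 81.5]
tcp_rot: [-3.142, 0.0, -0.336]
ft_force: [0.6, -1.1, -0.2]
opening: 0.1
finger_force: 0.8
```

Emit:
carry_out(series=[[[-0.046,0.011,0],-0.0032],[[-0.046,0.011,0],-0.0032],[[-0.046,0.011,0],-0.0032]])

```text
time: 35.25
ee_pos: [525.7, -325.1, 81.5]
tcp_rot: [-3.142, 0.0, -0.366]
ft_force: [2.8, -1.9, -0.6]
opening: 0.2
finger_force: 1.4
```

Emit:
carry_out(series=[[[-0.03,0.008,0],-0.0022],[[-0.03,0.008,0],-0.0022]])

```text
time: 35.45
ee_pos: [524.0, -324.7, 81.5]
tcp_rot: [-3.142, 0.0, -0.379]
ft_force: [2.7, -2.8, -0.7]
opening: 0.4
finger_force: 1.4
```

Emit:
carry_out(series=[[[-0.03,0.008,0],-0.0022],[[-0.03,0.008,0],-0.0022]])

```text
time: 35.65
ee_pos: [522.2, -324.2, 81.6]
tcp_rot: [-3.142, -0.0, -0.393]
ft_force: [2.0, -2.1, -0.6]
opening: -0.0
finger_force: 1.4
```

Emit:
carry_out(series=[[[-0.03,0.008,0],-0.0022],[[-0.03,0.008,0],-0.0022]])

```text
time: 35.85
ee_pos: [520.4, -323.7, 81.5]
tcp_rot: [-3.142, -0.0, -0.407]
ft_force: [2.2, -1.6, -0.2]
opening: -0.0
finger_force: 1.4
```

Emit:
carry_out(series=[[[-0.02,0.005,0],-0.0014],[[-0.02,0.005,0],-0.0014]])

```text
time: 36.05
ee_pos: [519.2, -323.4, 81.6]
tcp_rot: [-3.142, -0.0, -0.416]
ft_force: [2.2, -1.9, -0.9]
opening: 0.1
finger_force: 1.4
```

Emit:
carry_out(series=[[[-0.02,0.005,0],-0.0014],[[-0.02,0.005,0],-0.0014]])

```text
time: 36.25
ee_pos: [518.0, -323.1, 81.5]
tcp_rot: [-3.141, -0.0, -0.424]
ft_force: [1.6, -1.7, -1.6]
opening: -0.3
finger_force: 1.4
```

Emit:
carry_out(series=[[[-0.02,0.005,0],-0.0014],[[-0.02,0.005,0],-0.0014]])

```text
time: 36.45
ee_pos: [516.9, -322.7, 81.6]
tcp_rot: [-3.141, -0.0, -0.433]
ft_force: [2.4, -1.2, -1.4]
opening: 0.2
finger_force: 1.4
```

Emit:
carry_out(series=[[[-0.02,0.006,0],-0.0014],[[-0.02,0.006,0],-0.0014]])

```text
time: 36.65
ee_pos: [515.7, -322.4, 81.6]
tcp_rot: [-3.141, -0.0, -0.442]
ft_force: [2.8, -1.7, -0.9]
opening: 0.1
finger_force: 1.4
```

Emit:
carry_out(series=[[[-0.02,0.006,0],-0.0014],[[-0.02,0.006,0],-0.0014]])

```text
time: 36.85
ee_pos: [514.5, -322.0, 81.6]
tcp_rot: [-3.141, -0.0, -0.451]
ft_force: [3.5, -0.4, -0.5]
opening: -0.0
finger_force: 1.3
```

```bash
python3 - <<'E' 2>/dev/null
from nut import *
import nut
b=[cap('top') for _ in range(3)]; t=np.mean([i['image'] for i in b],0).astype(np.float32); cv2.imwrite('pics/t3.png',t)
r=rect(b[0],t,-np.pi/2,(-35,35,35,-45),84.); lab=cv2.cvtColor(r/255,cv2.COLOR_BGR2LAB)[...,2]
print((lab>20).sum()); ys,xs=np.nonzero(lab>20); d=np.c_[xs/8-35,35-ys/8]-[1.,-.95]; rr=np.hypot(*d.T); k=rr>18
print(k.sum(),rr.max(),np.degrees(np.arctan2(d[k,1],d[k,0])).mean()%360)
E
```

```text
25292
1853 25.484174010550156 209.59099648389943
```

Emit:
carry_out(series=[[[-0.015,0.005,0],0],[[-0.015,0.005,0],0]])

```text
time: 37.2
ee_pos: [513.6, -321.7, 81.6]
tcp_rot: [-3.141, -0.0, -0.45]
ft_force: [3.3, -1.1, -0.6]
opening: 0.1
finger_force: 1.4
```

Emit:
carry_out(series=[[[-0.015,0.005,0],0],[[-0.015,0.005,0],0]])

```text
time: 37.4
ee_pos: [512.7, -321.5, 81.6]
tcp_rot: [-3.141, -0.0, -0.45]
ft_force: [3.2, 0.2, -0.3]
opening: 0.0
finger_force: 1.4
```

Emit:
carry_out(series=[[[-0.015,0.005,0],0],[[-0.015,0.005,0],0]])

```text
time: 37.6
ee_pos: [511.8, -321.2, 81.6]
tcp_rot: [-3.142, -0.0, -0.451]
ft_force: [3.9, 0.0, -0.4]
opening: -0.2
finger_force: 1.4
```

Emit:
carry_out(series=[[[-0.015,0.005,0],0],[[-0.015,0.005,0],0]])

```text
time: 37.8
ee_pos: [510.9, -320.9, 81.6]
tcp_rot: [-3.142, -0.0, -0.451]
ft_force: [3.3, 0.0, 0.8]
opening: -0.2
finger_force: 1.4
```

```bash
cat > tab.py <<'E'
from nut import *
b=[cap('top') for _ in range(3)]; t=np.mean([i['image'] for i in b],0).astype(np.float32); cv2.imwrite('pics/t4.png',t)
for n in('top0','now1','t3','t4'):
    r=rect(b[0],cv2.imread(f'pics/{n}.png').astype(np.float32),-np.pi/2,(-35,35,35,-45),84.); lab=cv2.cvtColor(r/255,cv2.COLOR_BGR2LAB)[...,2]
    ys,xs=np.nonzero(lab>20); d=np.c_[xs/8-35,35-ys/8]-[1.,-.95]; rr=np.hypot(*d.T); k=rr>18.5
    a=np.degrees(np.arctan2(d[k,1],d[k,0]))%360
    print(n,k.sum(),a.mean().round(2),a.min().round(1),a.max().round(1),rr.max().round(1))
r=rect(b[0],t,-np.pi/2,(-60,90,60,-90),80.); cv2.imwrite('pics/v.png',cv2.resize(r,(600,600)))
E
python3 tab.py
```

```text
top0 1025 253.99 247.0 259.6 23.5
now1 1162 253.78 245.7 259.4 23.7
t3 1726 209.53 203.9 215.8 25.5
t4 1599 208.81 203.5 214.1 25.4[ WARN:0@0.881] global loadsave.cpp:1063 imwrite_ Unsupported depth image for selected encoder is fallbacked to CV_8U.
```

View pics/v.png

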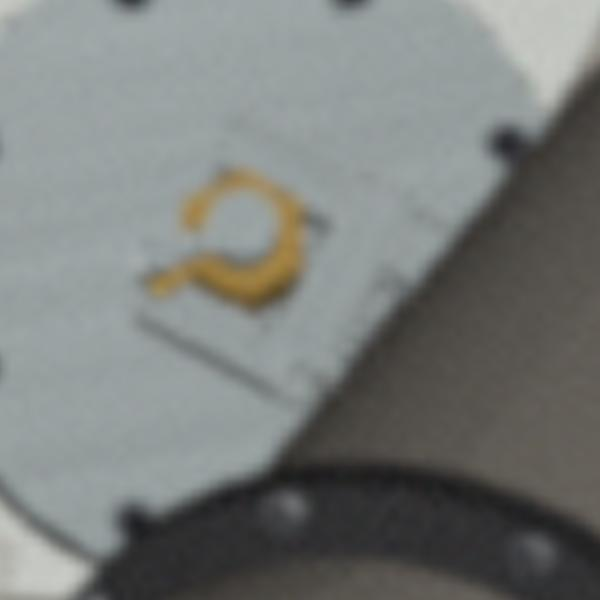

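The view shows the tab right next to the stop tooth, at about (165,285). I'll push on in half-millimetre steps until the force rises.

Emit:
carry_out(series=[[[-0.018,0.007,0],0],[[-0.018,0.007,0],0]])

```text
time: 38.15
ee_pos: [509.8, -320.5, 81.6]
tcp_rot: [-3.142, -0.0, -0.451]
ft_force: [3.6, -0.9, -0.5]
opening: 0.4
finger_force: 1.7
```

Emit:
carry_out(series=[[[-0.018,0.007,0],0],[[-0.018,0.007,0],0]])

```text
time: 38.35
ee_pos: [508.8, -320.1, 81.6]
tcp_rot: [-3.142, -0.0, -0.45]
ft_force: [5.2, -1.3, 0.6]
opening: 0.1
finger_force: 2.3
```

Emit:
carry_out(series=[[[-0.015,0.006,0],0],[[0,0,0],0]])

```text
time: 38.55
ee_pos: [508.4, -319.9, 81.6]
tcp_rot: [-3.142, -0.0, -0.45]
ft_force: [5.2, -0.9, -1.2]
opening: -0.2
finger_force: 2.4
```

Force rose and held, so the nut is on its stop. Next I back off, lift away and check.

Emit:
carry_out(series=[[[0.1,-0.04,0],0],[[0.3,-0.1,0],0],[[0.3,-0.1,0.2],0],[[0.1,0,0.8],0],[[0.3,-0.3,0.8],0],[[0.4,-0.6,0.6],0],[[0.4,-0.6,0],0],[[0.4,-0.6,0],0],[[0.4,-0.6,0],0],[[0,0,0],0]])

```text
time: 39.55
ee_pos: [590.2, -410.5, 153.6]
tcp_rot: [3.141, -0.0, -0.452]
ft_force: [-0.4, -0.2, -0.5]
opening: 0.5
finger_force: 0.0
```

```bash
python3 tab.py 2>/dev/null
python3 - <<'E'
from h import *
from m import rect
import m
m.S=4
s=arm.sense();print(s['time'],s['ee_pos'],s['ft_force'],s['finger_force'])
# jaw edge distance from axis, wrench frame by hole
c=cap('top');t=cv2.imread('pics/t4.png')
for deg in(-115,-117,-119,-121,-123):
    g=cv2.GaussianBlur(cv2.cvtColor(rect(c,t,np.radians(deg),(-15,25,-22,-38)),cv2.COLOR_BGR2GRAY),(0,0),3).astype(float)
    p=g[:,20:140]; e=[-22-p[:,i:i+16].mean(1).argmin()/4 for i in range(0,112,16)]; print(deg,np.round(e,1))
g=cv2.cvtColor(rect(c,t,np.radians(-119),(185,215,25,-25)),cv2.COLOR_BGR2GRAY); g=cv2.GaussianBlur(g,(0,0),3); p=np.unravel_index(g.argmin(),g.shape); print('hole',185+p[1]/4,25-p[0]/4,g.min())
E
```

```text
top0 1025 253.99 247.0 259.6 23.5
now1 1162 253.78 245.7 259.4 23.7
t3 1726 209.53 203.9 215.8 25.5
t4 1611 208.7 203.3 214.2 25.4
39.7 [ 589.22997757 -407.70786154  153.37985346] [-0.15834009  0.30820215  1.3046225 ] 0.0
-115 [-28.2 -28.2 -28.8 -28.8 -29.2 -29.5 -29.8]
-117 [-28.2 -28.5 -28.8 -28.8 -28.8 -29.  -29. ]
-119 [-28.8 -28.5 -28.8 -28.5 -28.5 -28.5 -28.5]
-121 [-28.8 -28.8 -28.8 -28.5 -28.2 -28.  -28. ]
-123 [-29.2 -29.  -28.8 -28.5 -28.  -27.8 -27.5]
hole 214.75 -23.25 101
```

```bash
python3 -c "
from rig import arm
print(arm.hand_in())"
```

```text
the job is handed in; nothing more can be done
None
```

I closed the jaws on the nut until the worm stalled, swung the nut clockwise until the force rose at its stop, left the wrench on the nut with the arm clear, and handed the job in; the hand-in returned no verdict, and jaw opening and nut angle were judged only from camera images and forces.

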